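# Lower a warming lamp by one hole and switch it on

## Robot

A 6-joint arm with a two-finger parallel gripper is mounted at the origin on the work surface. World frame = base frame: x ahead of the robot, y to its left, z up, the work surface at z = 0. Lengths are in m, angles in degrees, forces in N, time in s.
With the tool pointing down it reaches from about 0.3 to 0.75 m from the base axis. Payload 8.5 kg.
Tool frame: the origin (TCP) lies at the very end of the fingers, on their centre line; the grasp point (between the pads) lies 19 mm behind it (hold_point_z is the distance from the TCP to the grasp point, in m); z points along the fingers, y is the direction in which the jaws open and shut (so a half turn about z gives the same grasp; the last joint's range is limited). The gripper opens to 85 mm and grips with 20 to 120 N. Pads are 22 mm wide; open, the fingers measure 114 mm over their backs; the gripper's body (76 mm by 85 mm) begins 54 mm behind the grasp point. The pads swing forward as they close: fully open they stand 13 mm farther back than shut.
Start: joints at [58.367, 21.807, 74.336, -0, 83.858, -12.336], TCP at [0.182, 0.519, 0.231] pointing down, gripper open.
Joint ranges: [-178.18, 178.18], [-50.72, 133.34], [12.68, 142.11], [-81.47, 261.47], [9.98, 163.14], [-165.26, 165.26]. Speed limits (degrees/s): [136.94, 136.94, 180, 180, 180, 180].

## Interface

Orientations are given as a 3x3 rotation matrix whose columns are the frame's x, y, z axes.
In Python, from rig import observe, get_image, close_job, hold_point_z gives the robot as it stands. The module is installed in compiled form; this text tells all that it offers.
- The arm moves only by the tool jog_arm, never from a script. Its arguments are lists of equal length, an entry for each row: "travel": the shift along the world's x, y, z in m, a list of three; "dr": the turn, a rotation vector about the world's x, y, z in rad, a list of three. In form: {"travel": [[x, y, z], ...], "dr": [[rx, ry, rz], ...]}. A call has 1 to 20 rows; each row shifts and turns the commanded pose from where the row before left it; what a row does not reach is not made up. A row lasts 1/12 s, in which the tool goes at most 41.7 mm and 7.16 degrees, less where a joint would pass 70% of its speed; a pose out of reach is approached as far as the arm can. A call with a gripper value outside its range is refused whole. "jaw" is the finger opening in m, from 0 to 0.0854, set as the call begins (left out, the last holds). The fingers move at their own pace and stop on an object; "newtons" is the grip in N (left out, the last holds). Time passes only in rows, so rows that do not move let the fingers close. It gives the time, the measured TCP pose, the force and the opening at its end, in the units of the state.
- observe(): the state, without advancing time (a new reading comes with each control period).
- get_image(name): name is "side" or "top"; returns a dict with "color" (400x640x3 uint8, red, green, blue), "fovy" (degrees; the focal length in pixels is half the picture's height over the tangent of half this angle, whatever the lens; pixels are square), "cx", "cy" (the principal point, pixels), "R" (3x3) and "t" (3): a world point X has camera coordinates R X + t. Camera axes: x right, y down, z forward; pixel columns grow to the right and rows downward; lengths in m; the calibration is good to about 2 mm. A picture is of the moment at which its call begins. There is no depth.
- close_job(): hands the job in, once; it reports no verdict.
The state is a dict: "time_s": time; "q": joint angles; "qvel": joint speeds; "joint_efforts": joint torques, N m; "position": TCP position; "tool_rot": TCP orientation; "ft_force": force on the tool from outside, world axes, zero at the start; "wrist_torque": the same for the moment, N m; "grip_width": finger opening in m.
Only numpy, scipy, OpenCV 4.12 (cv2) and the standard library are available. Lean on these libraries where they do the work, as an engineer would, in place of code of your own. Each camera call takes 0.05 s, during which the arm holds its last target.

## Task

Bring the food-warming lamp on the pass closer to the pan: squeeze in the red spring button on the side of its sloping telescopic arm, shorten the arm by exactly one hole and let the button spring fully back out in that hole. Then throw the toggle switch on the lamp's base fully over to on. Leave the pan, pot, meal box and sauce bottle where they stand, and take your hand away.

Things in the scene. Friction and masses are not known exactly. Their poses are not given: they have to be found in the camera images.
- lamp: Grey lamp base box, 170 (x) x 250 (y) x 45 mm high, fixed; place and yaw differ each time. Origin: centre of underside, on the table. x is level and points the way the arm climbs (away from the robot), z up. The telescopic arm climbs in the vertical plane y = +50 mm of this frame, 35 degrees above horizontal; the switch stands at y = -80 mm.
- mast: The lamp arm's fixed lower tube: 26 mm round, aluminium, holes 40 mm apart (black dots). Origin: its lower end, on its axis, 60 mm above the table; x up along the tube, y level to the left. Over it slides one part: black collar, then 32 mm steel tube, with the copper shade (150 mm across, 110 mm tall) hanging from its upper end 250 mm uphill of the collar point.
- collar (a point): Centre of the sliding black collar (36 x 36 mm square), on the tube's axis, level with the red button; 163 mm above the table at the start, 140 mm one hole down. x up along the tube, y level to the left (button side), z square to the tube, upwards and 35 degrees from vertical. Collar runs from x = -30 to +90 mm. The sliding part weighs about 0.5 kg.
- button_face (a point): Middle of the outer face of the red button on the collar's left (+y) side; face 24 (along tube) x 22 mm, 8 mm proud (a flat red mark on the collar's top shows where). Moves with the arm; axes as the collar's. Pinch it against the collar's plain right side: come in along the collar's -z (tool tilted 35 degrees), closing along y; 44 mm across with the button out, 37 mm with it in.
- tab (a point): Middle of the uphill face of the yellow tab on top of the collar: tab 36 mm wide, 6 mm thick, 27 mm above the collar's top face; this point is 80 mm uphill of the collar point and 30 mm above the tube's axis. Axes as the collar's. With the button between two holes, pushing this face downhill (collar's -x) moves the arm until the button clicks into the next hole.
- boom (a joint): How far the arm has been shortened, m: 0 at the start (latched in the top hole), 0.040 in the next hole, 0.080 in the last; stop at 0.085. Play in a hole is about 2 mm either way. The slide is stiff (6 N friction), so the arm stays where it is left; pushing it down takes 3 to 6 N. Latched, it cannot be pushed along.
- release (a joint): Red button: 0 fully out (latched when over a hole), 0.007 fully in; spring 3 N at the start, 8 N fully in; the latch is free from about 0.005 on. Between two holes it stays at about 0.005 by itself when let go, and springs out to 0 at a hole.
- switch (a joint): Toggle lever angle, rad: about 0 leaning downhill towards the robot (off), 1.0 leaning the other way (fully on). It stays where it is left; light (about 1 N at the tip).
- switch_tip (a point): Centre of the red ball, 26 mm across, on the toggle lever; the lever is 60 mm long and pivots about a level axis (lamp's y) 67 mm above the table, at x = +30, y = -80 mm of the lamp's frame. Off, the ball is about 120 mm above the table; turning on moves it about 58 mm along the lamp's +x. Its block is 70 x 50 mm, top 70 mm above the table.
- pan: Bystander: open aluminium pan with potatoes under the lamp, 170 x 140 x 50 mm, origin centre of underside.
- pot: Bystander: small steel pot, 120 mm across, 100 mm tall, origin centre of underside.
- mealbox: Bystander: white closed meal box, 160 x 160 x 65 mm, origin centre of underside.
- sauce: Bystander: yellow sauce bottle, 60 mm across, 150 mm tall, origin centre of underside.

How it is judged:
By the outcome, as a careful person would: the job done as asked, in the order asked, and still so for the second after the job is handed in, with the robot touching nothing.
It also fails if it takes over 51 s, if anything falls off the work surface, if the arm or the gripper's body presses on something with over 40 N, if the wrist force passes 120 N, or if a joint passes its speed limit or range.

## Working session

There is one attempt and no reset: what is moved stays moved. The work goes in short steps, Python scripts to look and compute and a tool call to move; the robot and the scene stay as the last step left them, time stands still between calls to the robot, and variables do not carry over. Pictures are saved under pics/ and viewed, and the job is handed in when it is done.

Besides the shell and the picture viewer there is one more tool, called after "Call:" as name(argument=value, ...) on one line, values as JSON. jog_arm: Moves the arm, as the interface text tells. Its arguments: {"type":"object","properties":{"travel":{"type":"array"},"dr":{"type":"array"},"jaw":{"type":"number"},"newtons":{"type":"number"}},"required":["travel","dr"]}

```bash
mkdir -p pics
python3 - <<'E'
from rig import *
import cv2,pickle
d={}
for n in("side","top"):
    g=get_image(n);d[n]=g
    cv2.imwrite(f"pics/{n}0.png",g["color"][:,:,::-1])
    print(n,g["fovy"],g["cx"],g["cy"],g["R"],g["t"], [k for k in g])
pickle.dump(d,open("d0.pkl","wb"))
s=observe();print(s,hold_point_z)
E
```

```text
side 57.110847315376745 318.38258373237255 193.06693405778552 [[ 0.97126798 -0.23710616  0.02047403]
 [-0.15840876 -0.70829734 -0.687911  ]
 [ 0.17760963  0.66490266 -0.72550622]] [-0.5734504   0.23582556  0.86875215] ['color', 'fovy', 'cx', 'cy', 'R', 't']
top 50.91835194283635 319.2919990651946 198.4708911557988 [[ 0.01707379 -0.99956128  0.0242021 ]
 [-0.99197416 -0.01996726 -0.12485424]
 [ 0.12528271 -0.02187612 -0.99187987]] [0.02719556 0.59968569 1.07027415] ['color', 'fovy', 'cx', 'cy', 'R', 't']
{'time_s': 0.1, 'q': array([ 5.83688111e+01,  2.18402588e+01,  7.43763861e+01, -1.41066326e-04,
        8.38570175e+01, -1.23383410e+01]), 'qvel': array([-0.05206621, -0.01668052, -0.04949487, -0.00912305, -0.0269775 ,
       -0.06346867]), 'joint_efforts': array([ 3.87915745e-03, -4.49216509e+01, -2.31657314e+01, -2.20331708e-04,
        3.66632696e-03, -3.63572212e-07]), 'position': array([0.1816193 , 0.51890146, 0.23076788]), 'tool_rot': array([[-9.43842197e-01,  3.30395906e-01, -6.72174567e-04],
       [ 3.30396477e-01,  9.43841600e-01, -1.09594031e-03],
       [ 2.72332129e-04, -1.25647882e-03, -9.99999174e-01]]), 'ft_force': array([-0.20974626,  0.67903916,  0.10021217]), 'wrist_torque': array([ 0.02520975, -0.01527725, -0.02979347]), 'grip_width': 0.08552345313001142} 0.0187
```

View pics/side0.png

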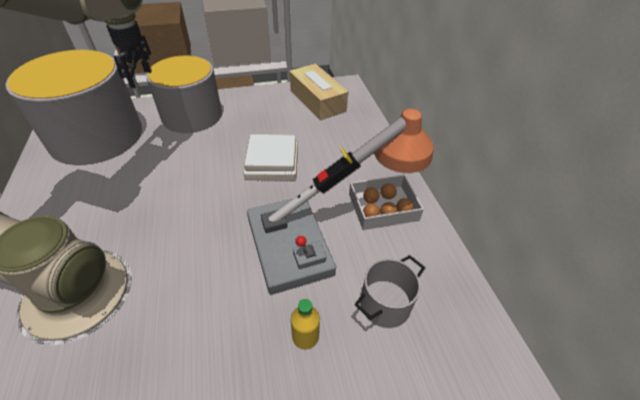

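View pics/top0.png

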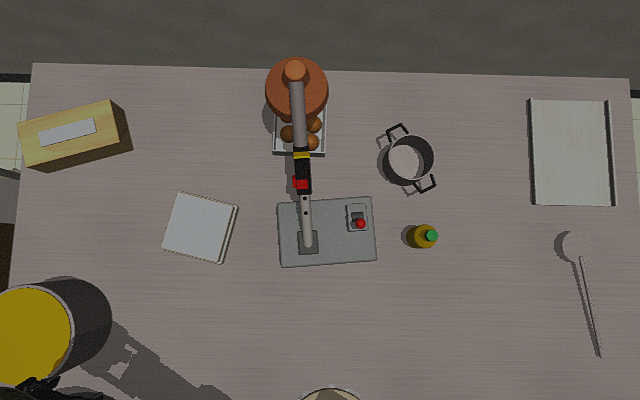

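The side view shows the lamp arm with its red button near (322,176) and the switch ball near (301,241). In the top view the button is near (302,184), the ball near (361,224), and the base corners near (277,203), (371,197), (376,261) and (282,267). I'll enlarge both for exact pixels.

Run:
```python
import cv2,pickle
d=pickle.load(open("d0.pkl","rb"))
def crop(n,x0,y0,w,h,f,o):
    c=d[n]["color"][y0:y0+h,x0:x0+w,::-1]
    c=cv2.resize(c,None,fx=f,fy=f,interpolation=cv2.INTER_CUBIC)
    for i in range(0,w,10):
        cv2.putText(c,str(x0+i),(i*f,8),0,.3,(0,255,255),1); cv2.line(c,(i*f,10),(i*f,14),(0,255,255),1)
    for i in range(0,h,10):
        cv2.putText(c,str(y0+i),(0,i*f+4),0,.3,(0,255,255),1)
    cv2.imwrite(o,c)
crop("top",265,140,120,135,5-1,"pics/t1.png")
crop("side",240,100,190,145,4,"pics/s1.png")
crop("side",240,190,110,105,5,"pics/s2.png")
```

```text
(no output)
```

View pics/t1.png

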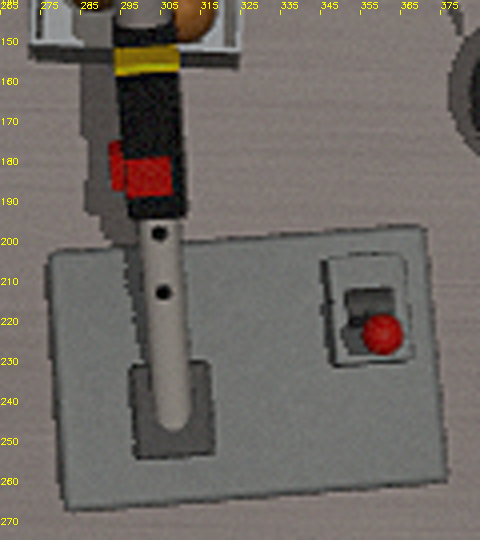

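View pics/s1.png

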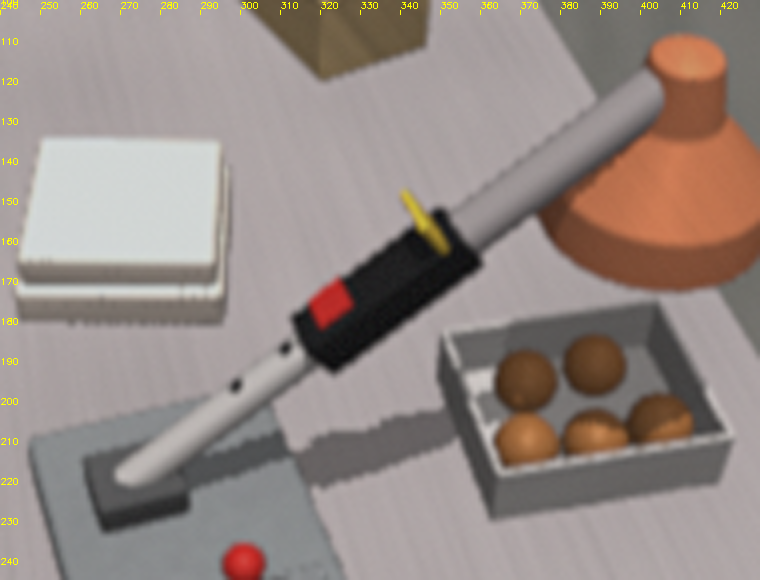

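View pics/s2.png

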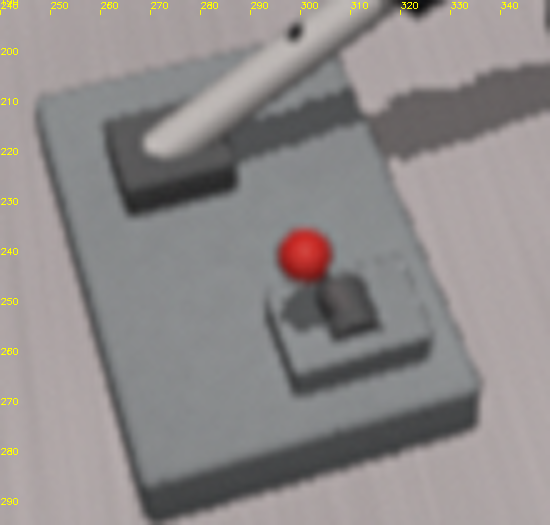

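```bash
cat > geo.py <<'E'
import numpy as np
from numpy import tan,radians,sin,cos
def proj(g,X):
    c=g["R"]@X+g["t"]; f=200/tan(radians(g["fovy"]/2))
    return np.array([g["cx"]+f*c[0]/c[2],g["cy"]+f*c[1]/c[2]])
a=radians(35)
def lamp2w(p,P):
    x,y,w=p[:3]; P=np.asarray(P)
    return np.array([x+cos(w)*P[0]-sin(w)*P[1],y+sin(w)*P[0]+cos(w)*P[1],P[2]])
def colpt(p,o,boom=0):  # o in collar frame
    s=(.163-.06)/sin(a)-boom+o[0]
    return lamp2w(p,[p[3]+s*cos(a)-o[2]*sin(a),.05+o[1],.06+s*sin(a)+o[2]*cos(a)])
E
python3 - <<'E'
import pickle
from geo import *
from scipy.optimize import least_squares
d=pickle.load(open("d0.pkl","rb"))
L=lambda *P:(lambda p:lamp2w(p,P)); C=lambda *o:(lambda p:colpt(p,o))
obs=[("top",L(.085,.125,.045),277.1,202.6),("top",L(.085,-.125,.045),371.3,196.6),("top",L(-.085,-.125,.045),376.3,260.1),("top",L(-.085,.125,.045),281.3,266.6),
("top",L(.001,-.08,.12),360.3,223.1),("side",L(.001,-.08,.12),300.4,240.4),
("side",L(-.085,.125,.045),247,211.2),("side",L(-.085,-.125,.045),269.2,286.6),("side",L(.085,-.125,.045),335.6,266.6),
("top",C(0,0,.018),301.9,183.6),("side",C(0,0,.018),322.2,175.9),
("top",C(.077,0,.045),301.6,154.8)]
def f(p,w=1):
    return np.concatenate([proj(d[n],F(p))-(u,v) for n,F,u,v in obs])
r=least_squares(f,[.5,0,0,-.05],loss="soft_l1")
p=r.x;print(p,np.degrees(p[2]))
print(np.round(f(p).reshape(-1,2),1))
np.save("p.npy",p)
for nm,o in(("collar",(0,0,0)),("btn",(0,.026,0)),("tab",(.08,0,.03))):print(nm,colpt(p,o),colpt(p,o,.04))
print("ball",lamp2w(p,[.001,-.08,.12]))
E
```

```text
[ 0.51679895  0.01920707  0.09913392 -0.03115792] 5.6799552396152855
[[-1.3 -1.5]
 [-0.5 -3. ]
 [ 0.9 -1.4]
 [-0.9  0.2]
 [-0.   1.9]
 [-2.3  2.3]
 [-0.9 -2.5]
 [-0.6  0.5]
 [ 2.2 -0. ]
 [ 1.2 -0.8]
 [ 0.5  0.7]
 [-0.6  1.4]]
collar [0.62722245 0.08043649 0.163     ] [0.59461725 0.07719358 0.14005694]
btn [0.62464919 0.10630884 0.163     ] [0.59204398 0.10306592 0.14005694]
tab [0.67531006 0.08521928 0.23346068] [0.64270485 0.08197637 0.21051762]
ball [ 0.52571177 -0.06030117  0.12      ]
```

Run:
```python
import pickle,cv2
import numpy as np
d=pickle.load(open("d0.pkl","rb"))
g=cv2.cvtColor(d["top"]["color"],cv2.COLOR_RGB2GRAY).astype(float)
us=np.r_[40:260:15,330:620:15];vs=[]
for u in us:
    col=g[50:95,u-2:u+3].mean(1);dd=np.diff(col);i=dd.argmax()
    w=dd[max(i-2,0):i+3];vs.append(50.5+max(i-2,0)+(w*np.arange(len(w))).sum()/w.sum())
vs=np.array(vs);c=np.polyfit(us,vs,1);print(np.round(vs-np.polyval(c,us),1),c)
```

```text
[ 0.1  0.  -0.1  0.2 -0.2  0.1  0.   0.  -0.  -0.1 -0.1  0.2 -0.4  0.2
 -0.1 -0.1 -0.1  0.4  0.1  0.3 -0.1 -0.1  0.2 -0.  -0.  -0.4 -0.1  0.4
  0.   0.1 -0.1 -0.1  0.  -0.1  0. ] [2.65597235e-02 6.11555202e+01]
```

```bash
cat > fit.py <<'E'
import pickle
from geo import *
from scipy.optimize import least_squares
from scipy.spatial.transform import Rotation as Ro
d=pickle.load(open("d0.pkl","rb"))
L=lambda *P:(lambda p:lamp2w(p,P)); C=lambda *o:(lambda p:colpt(p,o))
ball=lambda p:lamp2w(p,[.03+.06*sin(p[4]),-.08,.067+.06*cos(p[4])])
k=-.4
obs=[("top",L(.085,.125,.045),277.1,202.6),("top",L(.085,-.125,.045),371.3,196.6),("top",L(-.085,-.125,.045),376.3,260.1),("top",L(-.085,.125,.045),281.3,266.6),
("top",ball,360.3,223.1),("side",ball,300.4,240.4),
("side",L(-.085,.125,.045),247,211.2),("side",L(-.085,-.125,.045),269.2,286.6),("side",L(.085,-.125,.045),335.6,266.6),
("top",C(0,0,.018),301.9,183.6),("side",C(0,0,.018),322.2,175.9),
("top",C(.077,0,.045),301.6,154.8),
("top",C(-.03,.018,.018),296.6,193.6),("top",C(-.03,-.018,.018),311.1,193.6),("side",C(-.03,.018,.018),312.5,178.6)]
def cam(n,q):
    g=d[n];Rq=Ro.from_rotvec(q[:3]).as_matrix()
    return dict(g,R=Rq@g["R"],t=g["t"]+q[3:])
def f(z,full=True):
    p=z[:5];cs={"top":cam("top",z[5:11]),"side":cam("side",z[11:17])}
    e=np.concatenate([proj(cs[n],F(p))-(u,v) for n,F,u,v in obs])
    pr=np.r_[(p[4]+.488)/.05,z[5:8]/.002,z[8:11]/.002,z[11:14]/.002,z[14:17]/.002]
    return np.r_[e,pr] if full else e
r=least_squares(f,np.r_[.5,0,0,-.05,-.488,np.zeros(12)],x_scale=np.r_[np.full(5,.01),np.full(12,.002)])
if __name__=="__main__":
    p=r.x;print(np.round(p,4),np.degrees(p[2]))
    print(np.round(f(p,0).reshape(-1,2),1))
    np.save("p.npy",p[:5])
    for nm,o in(("collar",(0,0,0)),("btn",(0,.026,0)),("tab",(.08,0,.03))):print(nm,colpt(p,o),colpt(p,o,.04))
    print("ball",ball(p))
    for o in [(-.03,-.018,.018),(-.03,-.018,-.018),(.09,.018,.018)]:print(o,proj(cam("side",p[11:17]),colpt(p,o)))
    J=r.jac;cov=np.linalg.pinv(J.T@J);print("sd",np.sqrt(np.diag(cov))[:5])
E
python3 fit.py
```

```text
[ 5.150e-01  1.960e-02  9.690e-02 -2.760e-02 -3.966e-01 -6.000e-04
  3.000e-04  5.000e-04  3.000e-04  9.000e-04  6.000e-04 -6.000e-04
 -4.000e-04 -4.000e-04  7.000e-04  3.000e-04  1.100e-03] 5.552305825329843
[[-1.2 -0.7]
 [-0.3 -1.9]
 [ 0.9 -0.3]
 [-0.9  1.1]
 [-0.1  0.6]
 [-0.4  1. ]
 [-1.2 -2.5]
 [-1.2  0.4]
 [ 1.6 -0. ]
 [ 1.3 -1.2]
 [ 1.4  0.5]
 [-0.5  1. ]
 [-0.2  0.9]
 [ 0.6 -0.3]
 [-0.7  0.1]]
collar [0.62913754 0.0809015  0.163     ] [0.59652519 0.07773124 0.14005694]
btn [0.62662192 0.10677952 0.163     ] [0.59400957 0.10360926 0.14005694]
tab [0.67723568 0.08557715 0.23346068] [0.64462333 0.08240689 0.21051762]
ball [ 0.52956321 -0.05939096  0.12234249]
(-0.03, -0.018, 0.018) [316.45970355 188.48371311]
(-0.03, -0.018, -0.018) [324.01048236 194.81749617]
(0.09, 0.018, 0.018) [350.18283846 149.74291556]
sd [0.00169208 0.00188826 0.00598154 0.00145485 0.02769205]
```

```bash
cat > plan.py <<'E'
from geo import *
from rig import observe
from scipy.spatial.transform import Rotation as Ro
p=np.load("p.npy")
def colR(p):
    w=p[2];x=np.array([cos(a)*cos(w),cos(a)*sin(w),sin(a)]);y=np.array([-sin(w),cos(w),0]);return np.c_[x,y,np.cross(x,y)]
RC=colR(p); RT=np.c_[-RC[:,0],RC[:,1],-RC[:,2]]
def show(boom=0):
    s=observe();T=s["position"]
    print("t",s["time_s"],"TCP in collar(mm)",np.round(RC.T@(T-colpt(p,(0,0,0),boom))*1e3,1),"rotvec to go",np.round(Ro.from_matrix(RT@s["tool_rot"].T).as_rotvec(),4),"grip",round(s["grip_width"],4),"F collar",np.round(RC.T@s["ft_force"],1),"pos",np.round(T,4))
    return s
E
python3 - <<'E'
from plan import *
s=show();print(colpt(p,(0,0,.10))-s["position"],colpt(p,(0,0,.10)),RC)
E
```

```text
t 0.1 TCP in collar(mm) [-291.3  479.2  286.7] rotvec to go [-0.0724 -0.6116  0.4203] grip 0.0855 F collar [-0.1  0.7  0.2] pos [0.1816 0.5189 0.2308]
[ 0.3904297  -0.44354956  0.01414733] [0.572049  0.0753519 0.2449152] [[ 0.81530882 -0.09675442 -0.57088538]
 [ 0.07925658  0.99530829 -0.05549605]
 [ 0.57357644  0.          0.81915204]]
```

Call:
jog_arm(travel=[[0.0195,-0.0222,0.0007],[0.0195,-0.0222,0.0007],[0.0195,-0.0222,0.0007],[0.0195,-0.0222,0.0007],[0.0195,-0.0222,0.0007],[0.0195,-0.0222,0.0007],[0.0195,-0.0222,0.0007],[0.0195,-0.0222,0.0007],[0.0195,-0.0222,0.0007],[0.0195,-0.0222,0.0007],[0.0195,-0.0222,0.0007],[0.0195,-0.0222,0.0007],[0.0195,-0.0222,0.0007],[0.0195,-0.0222,0.0007],[0.0195,-0.0222,0.0007],[0.0195,-0.0222,0.0007],[0.0195,-0.0222,0.0007],[0.0195,-0.0222,0.0007],[0.0195,-0.0222,0.0007],[0.0195,-0.0222,0.0007]], dr=[[-0.0036,-0.0306,0.021],[-0.0036,-0.0306,0.021],[-0.0036,-0.0306,0.021],[-0.0036,-0.0306,0.021],[-0.0036,-0.0306,0.021],[-0.0036,-0.0306,0.021],[-0.0036,-0.0306,0.021],[-0.0036,-0.0306,0.021],[-0.0036,-0.0306,0.021],[-0.0036,-0.0306,0.021],[-0.0036,-0.0306,0.021],[-0.0036,-0.0306,0.021],[-0.0036,-0.0306,0.021],[-0.0036,-0.0306,0.021],[-0.0036,-0.0306,0.021],[-0.0036,-0.0306,0.021],[-0.0036,-0.0306,0.021],[-0.0036,-0.0306,0.021],[-0.0036,-0.0306,0.021],[-0.0036,-0.0306,0.021]], jaw=0.085, newtons=25)

```text
time_s: 1.77
position: [0.5724, 0.0737, 0.2452]
tool_rot: [[-0.814, -0.098, 0.572], [-0.079, 0.995, 0.057], [-0.575, 0.001, -0.818]]
ft_force: [0.9, 0.3, 0.2]
grip_width: 0.0852
```

```bash
cat >> plan.py <<'E'
import cv2
from rig import get_image
def pic(tag,boxes=None,f=4):
    boxes=boxes or {"top":(230,100,160,130),"side":(230,90,190,140)}
    G={}
    for n,(x0,y0,w,h) in boxes.items():
        g=get_image(n);G[n]=g
        c=cv2.resize(g["color"][y0:y0+h,x0:x0+w,::-1],None,fx=f,fy=f,interpolation=cv2.INTER_CUBIC)
        for i in range(0,w,10): cv2.putText(c,str(x0+i),(i*f,8),0,.3,(0,255,255),1)
        for i in range(0,h,10): cv2.putText(c,str(y0+i),(0,i*f+4),0,.3,(0,255,255),1)
        cv2.imwrite(f"pics/{n}_{tag}.png",c)
    return G
E
python3 - <<'E'
from plan import *
G=pic("a");s=show();print(s["q"])
for n in G:print(n,proj(G[n],s["position"]))
E
```

```text
t 1.8667 TCP in collar(mm) [ 0.6 -3.5 99.2] rotvec to go [-0.0013  0.0007  0.0028] grip 0.0851 F collar [ 0.7 -0.6 -0.1] pos [0.5734 0.072  0.2446]
[  -8.13039132   11.61983387   95.32733366   12.29710854   39.42153032
 -110.65955585]
top [305.71408061 197.97424105]
side [305.8818846  160.62690602]
```

View pics/top_a.png

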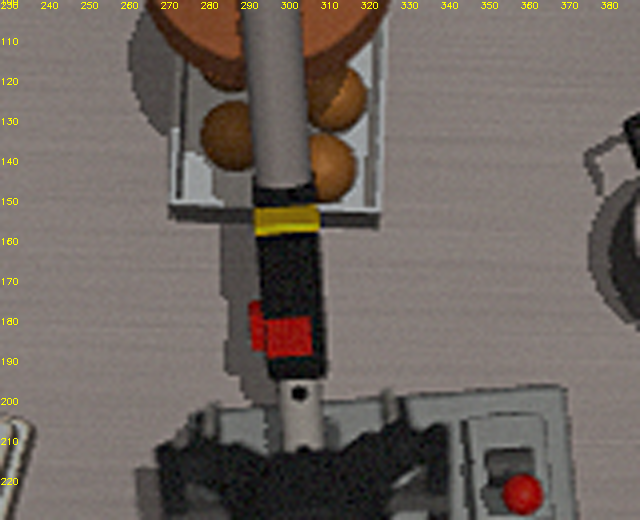

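View pics/side_a.png

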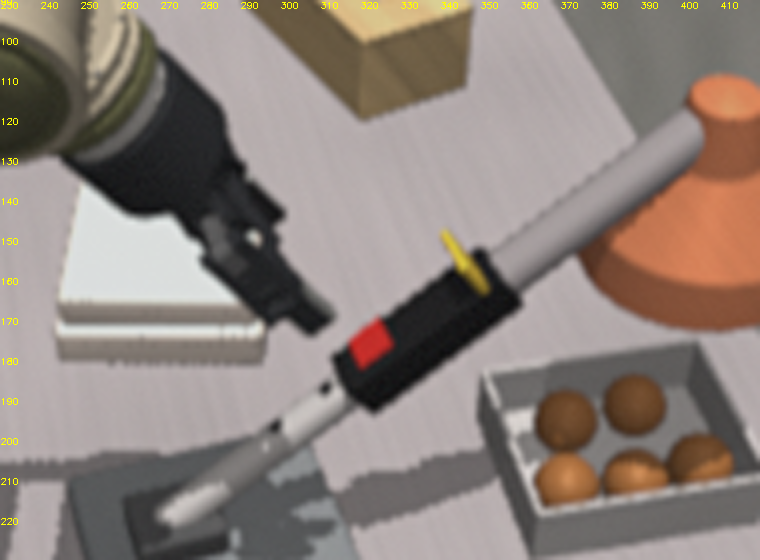

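The fingers straddle the collar's line, with tips at top-view (282,200) and (327,199). The button is out and the switch is off. I'll go down part way and centre in y.

Call:
jog_arm(travel=[[0.0043,0.0008,-0.0061],[0.0043,0.0008,-0.0061],[0.0043,0.0008,-0.0061],[0.0043,0.0008,-0.0061],[0.0043,0.0008,-0.0061],[0.0043,0.0008,-0.0061],[0.0043,0.0008,-0.0061],[0.0043,0.0008,-0.0061],[0,0,0],[0,0,0]], dr=[[0,0,0.0003],[0,0,0.0003],[0,0,0.0003],[0,0,0.0003],[0,0,0.0003],[0,0,0.0003],[0,0,0.0003],[0,0,0.0003],[0,0,0],[0,0,0]])

```text
time_s: 2.7
position: [0.6062, 0.0816, 0.1961]
tool_rot: [[-0.815, -0.1, 0.57], [-0.081, 0.995, 0.059], [-0.573, 0.002, -0.819]]
ft_force: [0.1, 0.8, 0.2]
grip_width: 0.0851
```

Run:
```python
from plan import *
G=pic("b",{"top":(260,130,100,100),"side":(270,120,120,100)},5);s=show()
for n in G:print(n,proj(G[n],s["position"]))
```

```text
t 2.8 TCP in collar(mm) [ 0.7  2.8 40.7] rotvec to go [-0.0017  0.0009 -0.0028] grip 0.0851 F collar [ 0.6  0.3 -0.3] pos [0.6062 0.0815 0.1968]
top [301.9824733  186.16047601]
side [318.39171866 171.0220111 ]
```

View pics/top_b.png

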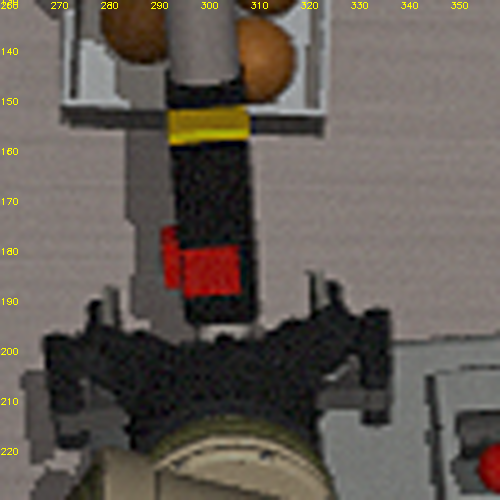

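View pics/side_b.png

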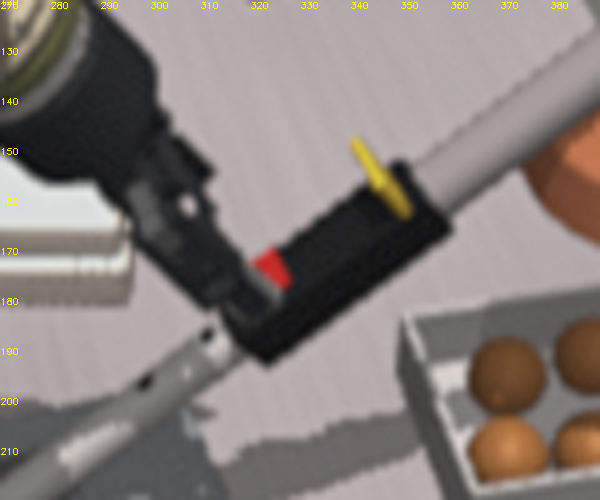

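The fingers straddle the collar: tips at top-view (280,188) and (322,186), with the collar centred near 302. I'll descend the remaining 62 mm.

Call:
jog_arm(travel=[[0.0035,0.0003,-0.0051],[0.0035,0.0003,-0.0051],[0.0035,0.0003,-0.0051],[0.0035,0.0003,-0.0051],[0.0035,0.0003,-0.0051],[0.0035,0.0002,-0.0051],[0.0035,0.0002,-0.0051],[0.0035,0.0002,-0.0051],[0.0035,0.0002,-0.0051],[0.0035,0.0002,-0.0051],[0,0,0],[0,0,0]], dr=[[0,0,-0.0002],[0,0,-0.0002],[0,0,-0.0002],[0,0,-0.0002],[0,0,-0.0002],[0,0,-0.0002],[0,0,-0.0002],[0,0,-0.0002],[0,0,-0.0002],[0,0,-0.0002],[0,0,0],[0,0,0]])

```text
time_s: 3.8
position: [0.6412, 0.084, 0.1451]
tool_rot: [[-0.815, -0.098, 0.571], [-0.079, 0.995, 0.057], [-0.574, 0.002, -0.819]]
ft_force: [-0.6, 0.0, 0.1]
grip_width: 0.0854
```

Run:
```python
from plan import *
G=pic("c",{"top":(260,130,100,100),"side":(270,120,120,100)},5);s=show()
```

```text
t 3.9 TCP in collar(mm) [  0.1   1.9 -21.2] rotvec to go [-0.0017  0.0008 -0.0009] grip 0.0851 F collar [ 0.2  0.8 -0. ] pos [0.6412 0.084  0.1457]
```

View pics/top_c.png

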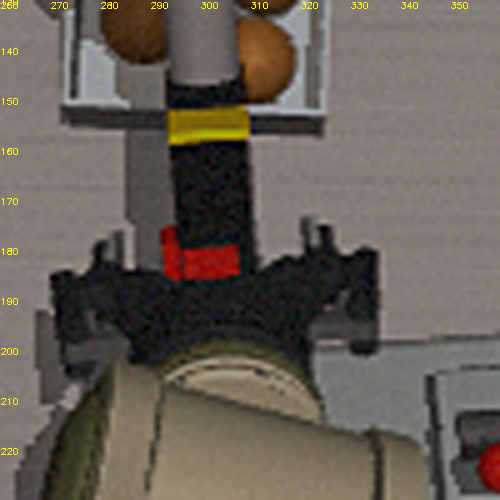

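View pics/side_c.png

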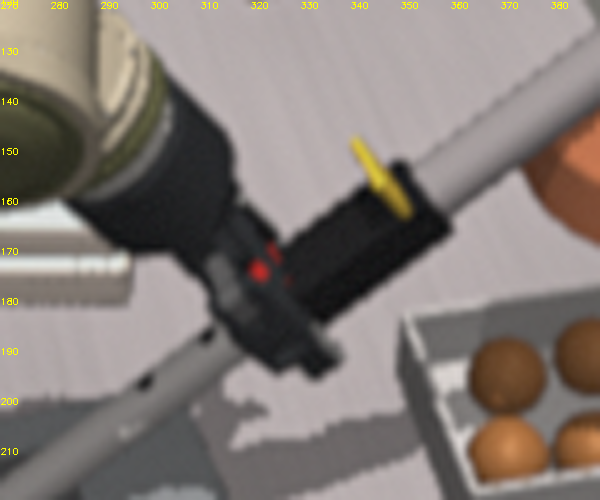

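Fingertips are at top-view (282,177) and (320,174), either side of the collar and button, and there's no contact force. Squeezing now.

Call:
jog_arm(travel=[[0,0,0],[0,0,0],[0,0,0],[0,0,0],[0,0,0],[0,0,0],[0,0,0],[0,0,0],[0,0,0],[0,0,0]], dr=[[0,0,0],[0,0,0],[0,0,0],[0,0,0],[0,0,0],[0,0,0],[0,0,0],[0,0,0],[0,0,0],[0,0,0]], jaw=0.02, newtons=25)

```text
time_s: 4.73
position: [0.641, 0.0825, 0.1461]
tool_rot: [[-0.815, -0.096, 0.572], [-0.079, 0.995, 0.055], [-0.575, 0.0, -0.818]]
ft_force: [-7.9, -11.0, 5.2]
grip_width: 0.0368
```

Run:
```python
from plan import *
G=pic("d",{"top":(260,130,100,100)},5);s=show()
```

```text
t 4.7833 TCP in collar(mm) [  0.1   0.4 -20.7] rotvec to go [-0.0003  0.0012  0.0006] grip 0.0369 F collar [-4.3 -9.5 10.3] pos [0.641  0.0825 0.1461]
```

View pics/top_d.png

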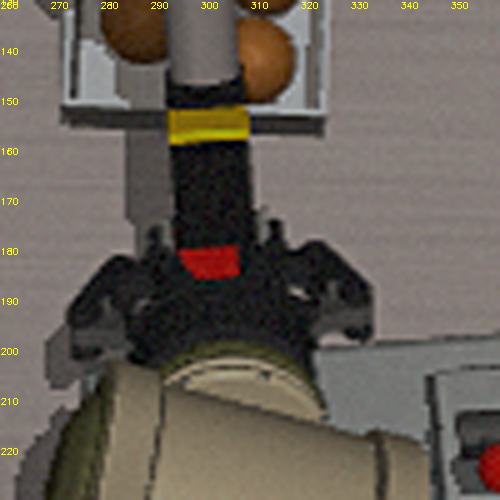

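The opening is 36.9 mm, so the button is fully in. I'll drag it downhill about 27 mm, well short of the next hole.

Call:
jog_arm(travel=[[-0.0016,-0.0003,-0.0011],[-0.0016,-0.0003,-0.0011],[-0.0016,-0.0003,-0.0011],[-0.0016,-0.0003,-0.0011],[-0.0016,-0.0003,-0.0011],[-0.0016,-0.0002,-0.0011],[-0.0016,-0.0002,-0.0011],[-0.0016,-0.0002,-0.0011],[-0.0016,-0.0002,-0.0011],[-0.0016,-0.0002,-0.0011],[-0.0016,-0.0002,-0.0011],[-0.0016,-0.0002,-0.0011],[-0.0016,-0.0002,-0.0011],[-0.0016,-0.0002,-0.0011],[0,0,0],[0,0,0]], dr=[[0,0,0],[0,0,0],[0,0,0],[0,0,0],[0,0,0],[0,0,0],[0,0,0],[0,0,0],[0,0,0],[0,0,0],[0,0,0],[0,0,0],[0,0,0],[0,0,0],[0,0,0],[0,0,0]])

```text
time_s: 6.12
position: [0.6189, 0.0804, 0.1306]
tool_rot: [[-0.814, -0.097, 0.572], [-0.079, 0.995, 0.057], [-0.575, 0.001, -0.818]]
ft_force: [-3.1, -3.3, 4.9]
grip_width: 0.0366
```

Run:
```python
from plan import *
G=pic("e",{"top":(260,50,100,160)},4);s=show()
```

```text
t 6.1667 TCP in collar(mm) [-27.    0.5 -20.6] rotvec to go [-0.0013  0.0016 -0.0005] grip 0.0363 F collar [ 0.5 -4.5  6.7] pos [0.6189 0.0804 0.1306]
```

View pics/top_e.png

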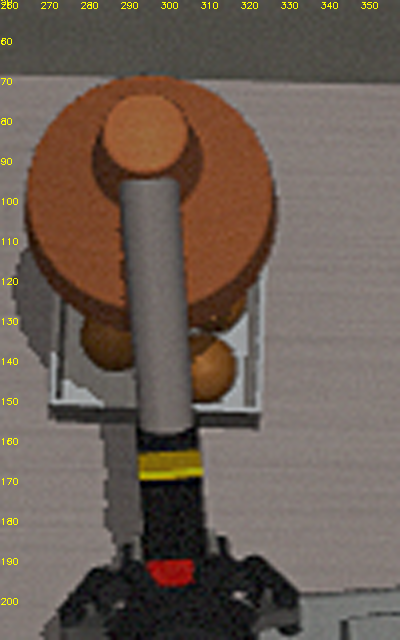

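The arm slid about 27 mm: the tab went from row 155 to 166 with the pads holding. Next I'll release, back out and move up beyond the tab.

Call:
jog_arm(travel=[[0,0,0],[0,0,0],[0,0,0],[0,0,0],[0,0,0],[0,0,0],[-0.0057,-0.0006,0.0082],[-0.0057,-0.0006,0.0082],[-0.0057,-0.0006,0.0082],[-0.0057,-0.0006,0.0082],[-0.0057,-0.0006,0.0082],[-0.0057,-0.0006,0.0082],[-0.0057,-0.0006,0.0082],[-0.0057,-0.0006,0.0082],[-0.0057,-0.0006,0.0082],[-0.0057,-0.0006,0.0082]], dr=[[0,0,0],[0,0,0],[0,0,0],[0,0,0],[0,0,0],[0,0,0],[0,0,0],[0,0,0],[0,0,0],[0,0,0],[0,0,0],[0,0,0],[0,0,0],[0,0,0],[0,0,0],[0,0,0]], jaw=0.085)

```text
time_s: 7.5
position: [0.5611, 0.0746, 0.213]
tool_rot: [[-0.815, -0.098, 0.571], [-0.079, 0.995, 0.057], [-0.574, 0.002, -0.819]]
ft_force: [0.2, -0.9, -0.8]
grip_width: 0.085
```

Call:
jog_arm(travel=[[0.0086,0.0008,0.006],[0.0086,0.0008,0.006],[0.0086,0.0008,0.006],[0.0086,0.0008,0.006],[0.0086,0.0008,0.006],[0.0086,0.0008,0.006],[0.0086,0.0008,0.006],[0.0086,0.0008,0.006],[0.0086,0.0008,0.006],[0.0086,0.0008,0.006],[0,0,0],[0,0,0]], dr=[[0,0,0],[0,0,0],[0,0,0],[0,0,0],[0,0,0],[0,0,0],[0,0,0],[0,0,0],[0,0,0],[0,0,0],[0,0,0],[0,0,0]], jaw=0.0)

```text
time_s: 8.5
position: [0.6475, 0.0826, 0.2722]
tool_rot: [[-0.815, -0.098, 0.571], [-0.079, 0.995, 0.057], [-0.574, 0.002, -0.819]]
ft_force: [-0.3, 0.3, -0.3]
grip_width: -0.0001
```

Run:
```python
from plan import *
G=pic("f",{"top":(240,50,140,140),"side":(250,80,160,130)},4);s=show()
```

```text
t 8.6 TCP in collar(mm) [77.   0.  78.7] rotvec to go [-0.0017 -0.0007 -0.0009] grip 0.0001 F collar [-0.9  0.3  0. ] pos [0.647  0.0827 0.2717]
```

View pics/top_f.png

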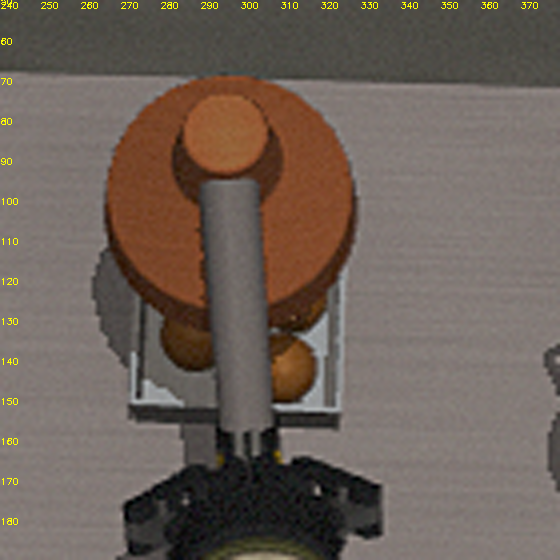

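View pics/side_f.png

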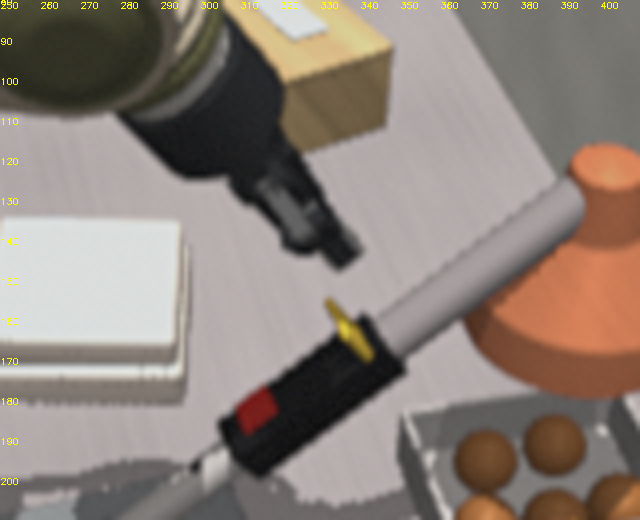

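The closed fingers hang uphill of the tab, tip near side-view (336,145) against the tab at (345,165). Lowering them.

Call:
jog_arm(travel=[[0.0031,0.0003,-0.0039],[0.0031,0.0003,-0.0039],[0.0031,0.0003,-0.0039],[0.0031,0.0003,-0.0039],[0.0031,0.0003,-0.0039],[0.0031,0.0003,-0.0039],[0.0031,0.0003,-0.0039],[0.0031,0.0003,-0.0039],[0.0031,0.0003,-0.0039],[0.0031,0.0003,-0.0039],[0,0,0],[0,0,0]], dr=[[0,0,0],[0,0,0],[0,0,0],[0,0,0],[0,0,0],[0,0,0],[0,0,0],[0,0,0],[0,0,0],[0,0,0],[0,0,0],[0,0,0]])

```text
time_s: 9.6
position: [0.6788, 0.0857, 0.2328]
tool_rot: [[-0.815, -0.098, 0.571], [-0.079, 0.995, 0.057], [-0.574, 0.002, -0.819]]
ft_force: [-0.5, 0.6, 0.5]
grip_width: -0.0002
```

Run:
```python
from plan import *
G=pic("g",{"side":(250,80,160,130)},4);s=show()
```

```text
t 9.65 TCP in collar(mm) [81.1 -0.  28.9] rotvec to go [-0.0016  0.0005 -0.001 ] grip -0.0003 F collar [ 0.7 -0.3  0. ] pos [0.6788 0.0857 0.2332]
```

View pics/side_g.png

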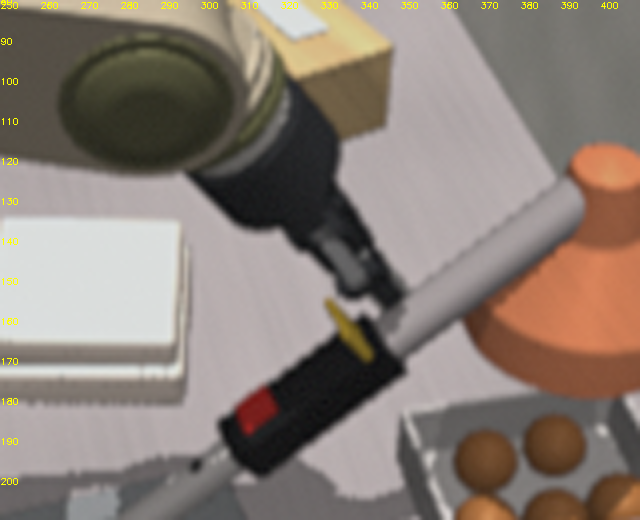

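The fingertip is just uphill of the tab with no contact. Pushing downhill in stages.

Call:
jog_arm(travel=[[-0.0016,-0.0002,-0.0011],[-0.0016,-0.0002,-0.0011],[-0.0016,-0.0002,-0.0011],[-0.0016,-0.0002,-0.0011],[-0.0016,-0.0002,-0.0011],[-0.0016,-0.0002,-0.0011],[-0.0016,-0.0002,-0.0011],[-0.0016,-0.0001,-0.0011],[-0.0016,-0.0001,-0.0011],[-0.0016,-0.0001,-0.0011]], dr=[[0,0,0],[0,0,0],[0,0,0],[0,0,0],[0,0,0],[0,0,0],[0,0,0],[0,0,0],[0,0,0],[0,0,0]])

```text
time_s: 10.48
position: [0.6627, 0.084, 0.2221]
tool_rot: [[-0.815, -0.098, 0.572], [-0.079, 0.995, 0.057], [-0.574, 0.002, -0.819]]
ft_force: [6.8, 0.6, 1.4]
grip_width: 0.0
```

```bash
python3 -c "
from plan import *
show()"
```

```text
t 10.4833 TCP in collar(mm) [61.5 -0.2 29.1] rotvec to go [-0.0017  0.0009 -0.0008] grip 0.0 F collar [ 6.4 -0.  -2.7] pos [0.6627 0.084  0.2221]
```

Contact at about 6 N. I'll continue in 1 mm rows.

Call:
jog_arm(travel=[[-0.0008,-0.0001,-0.0006],[-0.0008,-0.0001,-0.0006],[-0.0008,-0.0001,-0.0006],[-0.0008,-0.0001,-0.0006],[-0.0008,-0.0001,-0.0006],[-0.0008,-0.0001,-0.0006],[-0.0008,-0.0001,-0.0006],[-0.0008,-0.0001,-0.0006]], dr=[[0,0,0],[0,0,0],[0,0,0],[0,0,0],[0,0,0],[0,0,0],[0,0,0],[0,0,0]])

```text
time_s: 11.15
position: [0.6578, 0.0834, 0.2188]
tool_rot: [[-0.812, -0.097, 0.575], [-0.079, 0.995, 0.058], [-0.578, 0.002, -0.816]]
ft_force: [6.3, 2.9, 1.6]
grip_width: 0.0001
```

```bash
python3 -c "
from plan import *
show()"
```

```text
t 11.15 TCP in collar(mm) [55.6 -0.3 29.3] rotvec to go [-0.0021  0.0054 -0.0006] grip 0.0001 F collar [ 6.3  2.3 -2.5] pos [0.6578 0.0834 0.2188]
```

Call:
jog_arm(travel=[[-0.0008,-0.0001,-0.0006],[-0.0008,-0.0001,-0.0006],[-0.0008,-0.0001,-0.0006],[-0.0008,-0.0001,-0.0006],[0,0,0]], dr=[[0,0,0],[0,0,0],[0,0,0],[0,0,0],[0,0,0]])

```text
time_s: 11.57
position: [0.6542, 0.083, 0.2163]
tool_rot: [[-0.813, -0.098, 0.575], [-0.079, 0.995, 0.058], [-0.577, 0.002, -0.816]]
ft_force: [1.2, 0.2, 1.0]
grip_width: -0.0001
```

Run:
```python
from plan import *
G=pic("h",{"side":(250,80,160,130),"top":(240,50,140,160)},4);s=show()
```

```text
t 11.6667 TCP in collar(mm) [50.3 -0.4 29.1] rotvec to go [-0.0017  0.0023 -0.001 ] grip -0.0 F collar [2.5 0.9 0.8] pos [0.6536 0.0829 0.2156]
```

View pics/side_h.png

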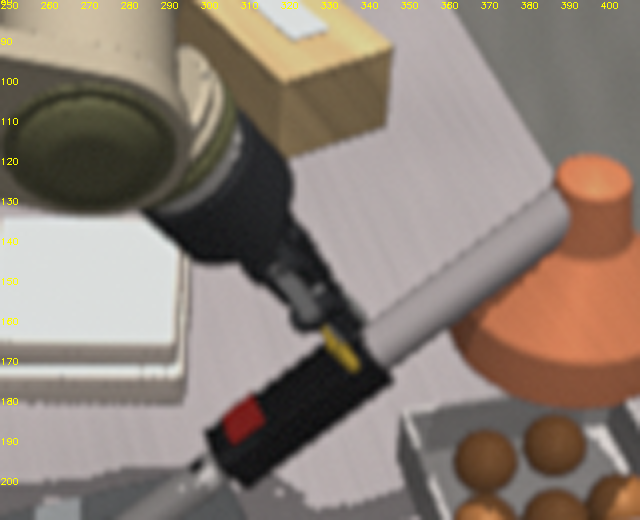

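View pics/top_h.png

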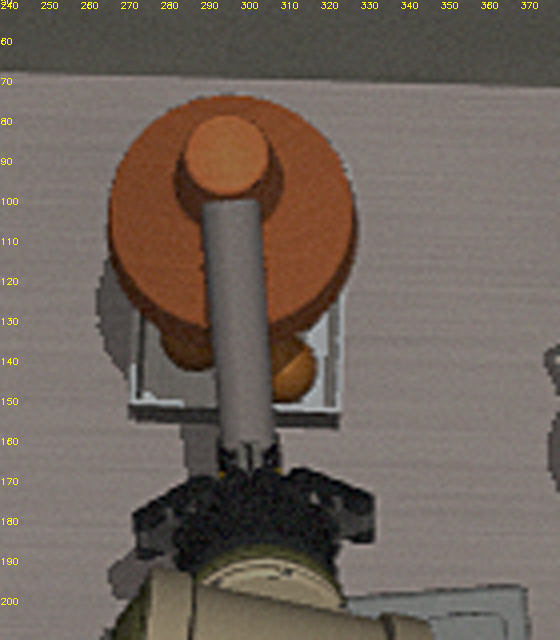

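Call:
jog_arm(travel=[[-0.0008,-0.0001,-0.0006],[-0.0008,-0.0001,-0.0006],[0,0,0],[0,0,0]], dr=[[0,0,0],[0,0,0],[0,0,0],[0,0,0]])

```text
time_s: 12.0
position: [0.6514, 0.0825, 0.2136]
tool_rot: [[-0.815, -0.098, 0.571], [-0.079, 0.995, 0.057], [-0.574, 0.002, -0.819]]
ft_force: [0.8, 0.9, 2.6]
grip_width: -0.0
```

```bash
python3 -c "
from plan import *
show()"
```

```text
t 12.0 TCP in collar(mm) [47.3 -0.6 28.7] rotvec to go [-0.0016  0.0002 -0.0008] grip -0.0 F collar [2.3 0.8 1.6] pos [0.6514 0.0825 0.2136]
```

Call:
jog_arm(travel=[[-0.0008,-0.0001,-0.0006],[-0.0008,-0.0001,-0.0006],[0,0,0]], dr=[[0,0,0],[0,0,0],[0,0,0]])

```text
time_s: 12.25
position: [0.6508, 0.0824, 0.2133]
tool_rot: [[-0.813, -0.097, 0.574], [-0.079, 0.995, 0.057], [-0.577, 0.002, -0.817]]
ft_force: [5.8, 2.0, 3.0]
grip_width: -0.0001
```

Run:
```python
from plan import *
G=pic("i",{"top":(240,50,140,160)},4);s=show()
```

```text
t 12.3 TCP in collar(mm) [46.6 -0.6 28.7] rotvec to go [-0.0019  0.0032 -0.0005] grip 0.0003 F collar [ 6.2  1.2 -1.6] pos [0.6508 0.0824 0.2132]
```

View pics/top_i.png

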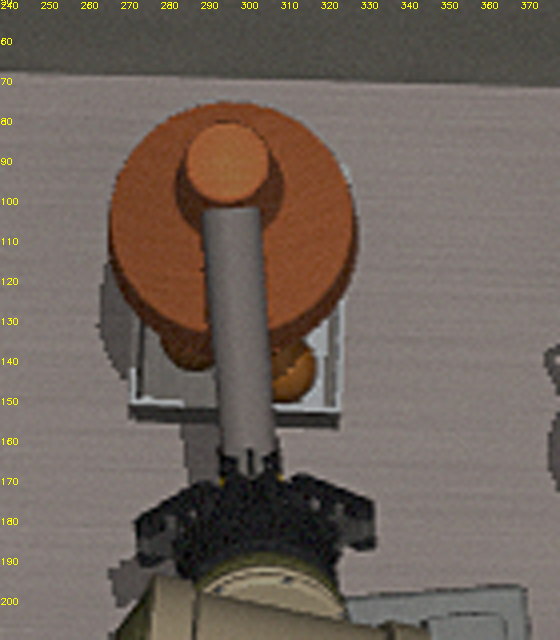

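```bash
cat >> plan.py <<'E'
import pickle
from scipy.optimize import brentq
d0=pickle.load(open("d0.pkl","rb"))
def boomest(n="top",g=None):
    g=g or get_image(n)
    def tip(c):
        h=cv2.cvtColor(c,cv2.COLOR_RGB2HSV);m=((h[...,0]<12)&(h[...,1]>110)&(h[...,2]>110)).astype(np.uint8)
        return m
    # match cap region template from first picture
    x0,y0,x1,y1=(283,60,308,92) if n=="top" else (398,106,424,136)
    t=d0[n]["color"][y0:y1,x0:x1]
    r=cv2.matchTemplate(g["color"],t,cv2.TM_CCOEFF_NORMED)
    _,mx,_,(u,v)=cv2.minMaxLoc(r)
    q=lambda a,b,c:(a-c)/(2*(a-2*b+c))
    du=u+q(r[v,u-1],r[v,u],r[v,u+1])-x0;dv=v+q(r[v-1,u],r[v,u],r[v+1,u])-y0
    pt=(.25,0,.03)
    f=lambda b:(proj(g,colpt(p,pt,b))-proj(g,colpt(p,pt,0)))
    k=f(.04);b=.04*(k@np.array([du,dv]))/(k@k)
    print(n,"match",round(mx,3),"shift",round(du,2),round(dv,2),"expected@40",np.round(k,2),"boom mm",round(b*1e3,1))
E
python3 - <<'E'
from plan import *
boomest("top");boomest("side")
E
```

```text
top match 0.923 shift 1.57 20.36 expected@40 [ 1.55 19.96] boom mm 40.8
side match 0.898 shift -14.81 11.22 expected@40 [-14.52  10.91] boom mm 40.9
```

Boom is about 40.8 mm by both cameras. I'll unload, retreat, and turn the tool upright near the switch so I can see the button.

Call:
jog_arm(travel=[[0.0025,0.0003,0.0017],[0.0025,0.0003,0.0017],[-0.0057,-0.0006,0.0082],[-0.0057,-0.0006,0.0082],[-0.0057,-0.0006,0.0082],[-0.0057,-0.0006,0.0082],[-0.0057,-0.0006,0.0082],[-0.0057,-0.0006,0.0082]], dr=[[0,0,0],[0,0,0],[0,0,0],[0,0,0],[0,0,0],[0,0,0],[0,0,0],[0,0,0]])

```text
time_s: 13.07
position: [0.62, 0.0793, 0.2664]
tool_rot: [[-0.815, -0.098, 0.572], [-0.079, 0.995, 0.057], [-0.575, 0.002, -0.818]]
ft_force: [-0.4, 0.4, 1.0]
grip_width: -0.0001
```

Call:
jog_arm(travel=[[-0.0139,-0.0124,-0.0035],[-0.0139,-0.0124,-0.0035],[-0.0139,-0.0124,-0.0035],[-0.0139,-0.0124,-0.0035],[-0.0139,-0.0124,-0.0035],[-0.0139,-0.0124,-0.0035],[-0.0139,-0.0124,-0.0035],[-0.0139,-0.0124,-0.0035],[-0.0139,-0.0124,-0.0035],[-0.0139,-0.0124,-0.0035],[-0.0139,-0.0124,-0.0035],[-0.0139,-0.0124,-0.0035],[0,0,0]], dr=[[-0.0049,0.0507,0],[-0.0049,0.0507,0],[-0.0049,0.0507,0],[-0.0049,0.0507,0],[-0.0049,0.0507,0],[-0.0049,0.0507,0],[-0.0049,0.0507,0],[-0.0049,0.0507,0],[-0.0049,0.0507,0],[-0.0049,0.0507,0],[-0.0049,0.0507,0],[-0.0049,0.0507,0],[0,0,0]])

```text
time_s: 14.15
position: [0.4528, -0.0707, 0.2232]
tool_rot: [[-0.996, -0.095, -0.003], [-0.095, 0.996, 0.002], [0.003, 0.002, -1.0]]
ft_force: [0.5, 0.7, -0.4]
grip_width: -0.0
```

Run:
```python
from plan import *
G=pic("j",{"top":(240,110,150,140),"side":(230,130,160,140)},4);s=show()
boomest("top",G["top"]);boomest("side",G["side"]);print(s["tool_rot"].round(3))
```

```text
t 14.25 TCP in collar(mm) [-119.9 -132.6  157.9] rotvec to go [ 5.650e-02 -6.062e-01  5.000e-04] grip -0.0 F collar [0.6 0.2 0.2] pos [ 0.4541 -0.0694  0.2236]
top match 0.92 shift 1.54 20.34 expected@40 [ 1.55 19.96] boom mm 40.8
side match 0.897 shift -14.8 11.21 expected@40 [-14.52  10.91] boom mm 40.9
[[-0.995 -0.096  0.002]
 [-0.096  0.995  0.002]
 [-0.002  0.002 -1.   ]]
```

View pics/top_j.png

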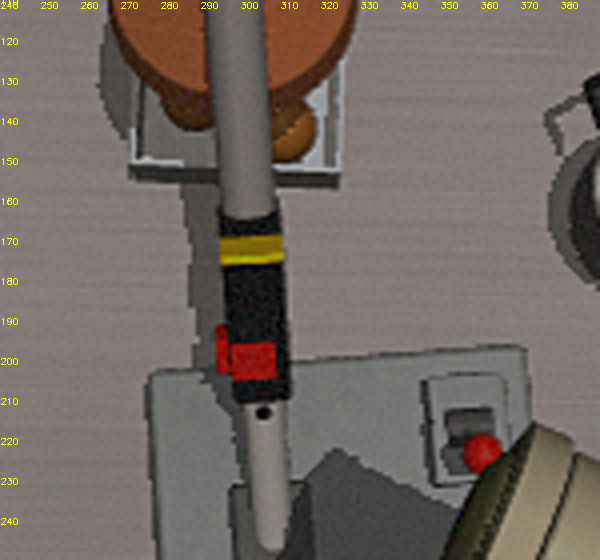

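View pics/side_j.png

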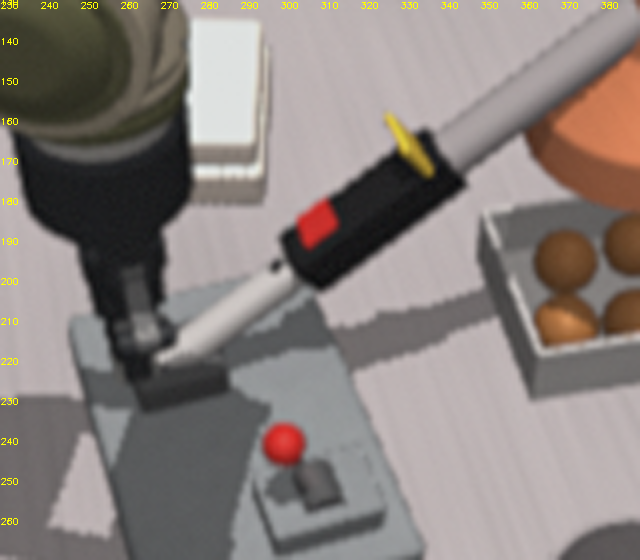

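The button stands out about 4 px from the collar at top-view (294,197), the same as at the start, and the slide is one hole down. So the latch has sprung back. Now the switch: lower behind the ball, which is at side-view (301,240).

Call:
jog_arm(travel=[[0,0.0003,-0.0119],[0,0.0003,-0.0119],[0,0.0003,-0.0119],[0,0.0003,-0.0119],[0,0.0003,-0.0119],[0,0.0003,-0.0119],[0,0.0003,-0.0119],[0,0.0003,-0.0119],[0,0.0003,-0.0119],[0,0.0003,-0.0119],[0,0,0]], dr=[[0,0,0],[0,0,0],[0,0,0],[0,0,0],[0,0,0],[0,0,0],[0,0,0],[0,0,0],[0,0,0],[0,0,0],[0,0,0]])

```text
time_s: 15.17
position: [0.4535, -0.0654, 0.1029]
tool_rot: [[-0.995, -0.097, -0.001], [-0.097, 0.995, 0.003], [0.001, 0.004, -1.0]]
ft_force: [-0.7, 0.9, -0.6]
grip_width: 0.0001
```

Call:
jog_arm(travel=[[0.004,0.0004,0],[0.004,0.0004,0],[0.004,0.0004,0],[0.004,0.0004,0],[0.004,0.0004,0],[0.004,0.0004,0],[0.004,0.0004,0],[0.004,0.0004,0],[0.004,0.0004,0],[0.004,0.0004,0],[0,0,0]], dr=[[0,0,0],[0,0,0],[0,0,0],[0,0,0],[0,0,0],[0,0,0],[0,0,0],[0,0,0],[0,0,0],[0,0,0],[0,0,0]])

```text
time_s: 16.08
position: [0.4947, -0.0624, 0.1041]
tool_rot: [[-0.995, -0.097, 0.0], [-0.097, 0.995, 0.002], [-0.001, 0.002, -1.0]]
ft_force: [-0.3, -0.2, 0.1]
grip_width: -0.0002
```

Run:
```python
from plan import *
G=pic("k",{"side":(230,150,160,140)},4);s=show()
```

```text
t 16.1333 TCP in collar(mm) [-155.2 -129.6   36.7] rotvec to go [ 5.700e-02 -6.079e-01 -5.000e-04] grip 0.0 F collar [ 0.4  0.6 -1.1] pos [ 0.4942 -0.0624  0.104 ]
```

View pics/side_k.png

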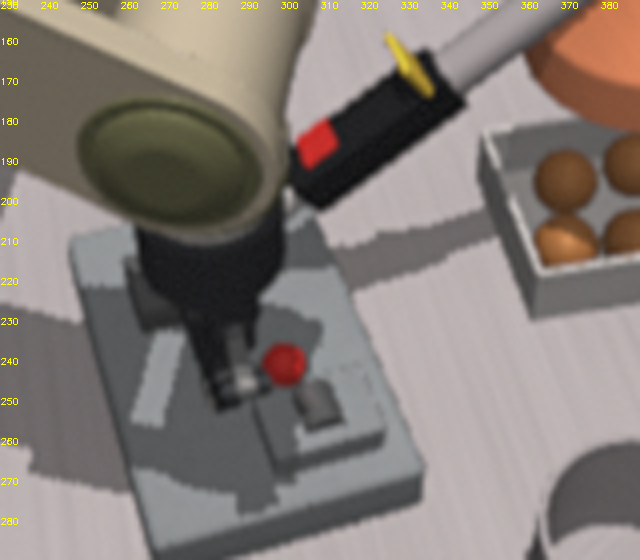

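Fingertip is at side-view (285,248), just behind the ball at (300,241). Pushing along the lamp's +x.

Call:
jog_arm(travel=[[0.004,0.0004,0],[0.004,0.0004,0],[0.004,0.0004,0],[0.004,0.0004,0],[0.004,0.0004,0],[0.004,0.0004,0],[0.004,0.0004,0],[0.004,0.0004,0],[0.004,0.0004,0],[0.004,0.0004,0],[0.004,0.0004,0],[0.004,0.0004,0],[0.004,0.0004,0],[0,0,0]], dr=[[0,0,0],[0,0,0],[0,0,0],[0,0,0],[0,0,0],[0,0,0],[0,0,0],[0,0,0],[0,0,0],[0,0,0],[0,0,0],[0,0,0],[0,0,0],[0,0,0]])

```text
time_s: 17.3
position: [0.5467, -0.0572, 0.104]
tool_rot: [[-0.995, -0.097, 0.001], [-0.097, 0.995, 0.002], [-0.001, 0.002, -1.0]]
ft_force: [0.2, -0.8, -0.4]
grip_width: 0.0
```

Run:
```python
from plan import *
G=pic("l",{"side":(230,150,160,140)},4);s=show();print(s["ft_force"])
```

```text
t 17.35 TCP in collar(mm) [-112.3 -129.4    6.6] rotvec to go [ 5.690e-02 -6.076e-01 -5.000e-04] grip -0.0001 F collar [-0.1 -0.   0.9] pos [ 0.5464 -0.0572  0.104 ]
[-0.58178884 -0.08078835  0.71746699]
```

View pics/side_l.png

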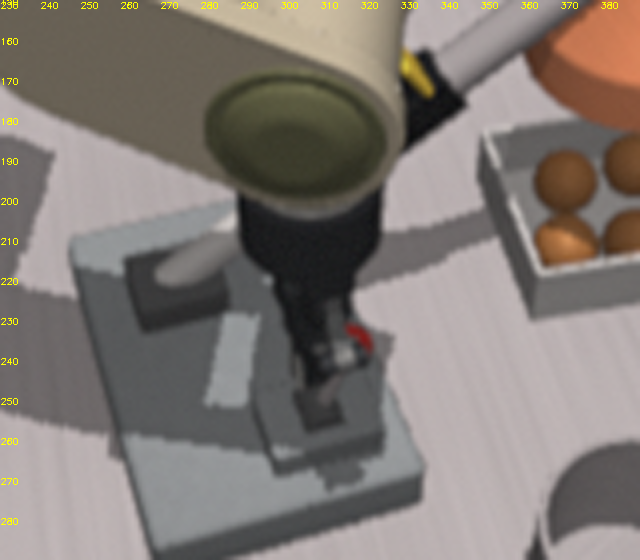

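The ball is moving ahead of the finger and shows at (318,235). Continuing to the end stop in small steps.

Call:
jog_arm(travel=[[0.002,0.0002,0],[0.002,0.0002,0],[0.002,0.0002,0],[0.002,0.0002,0],[0.002,0.0002,0],[0.002,0.0002,0],[0.002,0.0002,0]], dr=[[0,0,0],[0,0,0],[0,0,0],[0,0,0],[0,0,0],[0,0,0],[0,0,0]])

```text
time_s: 17.93
position: [0.557, -0.0559, 0.1038]
tool_rot: [[-0.995, -0.097, -0.008], [-0.097, 0.995, 0.002], [0.008, 0.003, -1.0]]
ft_force: [-23.6, -5.7, 9.9]
grip_width: -0.0002
```

Call:
jog_arm(travel=[[0.0015,0.0001,0],[0.0015,0.0001,0]], dr=[[0,0,0],[0,0,0]])

```text
time_s: 18.1
position: [0.5572, -0.0559, 0.1037]
tool_rot: [[-0.995, -0.097, -0.015], [-0.097, 0.995, 0.002], [0.015, 0.003, -1.0]]
ft_force: [-35.7, -7.0, 17.9]
grip_width: -0.0003
```

The force jumped to 36 N, so that's the end stop. Backing off and up now.

Call:
jog_arm(travel=[[-0.005,-0.0005,0],[-0.005,-0.0005,0],[-0.006,-0.0006,0],[-0.006,-0.0006,0],[-0.006,-0.0006,0],[-0.012,-0.0012,0.006],[-0.012,-0.0012,0.012],[-0.012,-0.0012,0.012],[-0.012,-0.0012,0.012],[-0.012,-0.0012,0.012],[-0.012,-0.0012,0.012],[-0.012,-0.0012,0.012],[-0.012,-0.0012,0.012],[-0.012,-0.0012,0.012],[0,0,0]], dr=[[0,0,0],[0,0,0],[0,0,0],[0,0,0],[0,0,0],[0,0,0],[0,0,0],[0,0,0],[0,0,0],[0,0,0],[0,0,0],[0,0,0],[0,0,0],[0,0,0],[0,0,0]])

```text
time_s: 19.35
position: [0.4261, -0.0694, 0.2081]
tool_rot: [[-0.995, -0.096, 0.003], [-0.096, 0.995, 0.001], [-0.003, 0.0, -1.0]]
ft_force: [0.2, -0.1, -0.0]
grip_width: -0.0003
```

Run:
```python
from plan import *
G=pic("m",{"top":(260,140,130,130),"side":(230,130,180,150)},4);s=show()
boomest("top",G["top"]);boomest("side",G["side"])
for n in G: 
    for an in (.5,.6): print(n,an,proj(G[n],lamp2w(p,[.03+.06*sin(an),-.08,.067+.06*cos(an)])))
    cv2.imwrite(f"pics/full_{n}.png",G[n]["color"][:,:,::-1])
```

```text
t 19.45 TCP in collar(mm) [-151.9 -129.9  159.1] rotvec to go [ 5.730e-02 -6.067e-01  2.000e-04] grip -0.0 F collar [ 0.  -0.3  1. ] pos [ 0.427  -0.0693  0.2062]
top match 0.919 shift 1.54 20.37 expected@40 [ 1.55 19.96] boom mm 40.8
side match 0.897 shift -14.8 11.21 expected@40 [-14.52  10.91] boom mm 40.9
top 0.5 [357.93997054 202.25310785]
top 0.6 [357.60238631 200.33488728]
side 0.5 [321.17522294 236.32764441]
side 0.6 [323.21621147 236.58072285]
```

View pics/top_m.png

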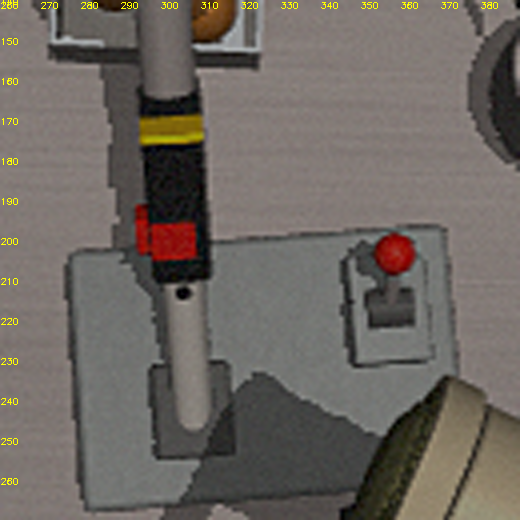

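View pics/side_m.png

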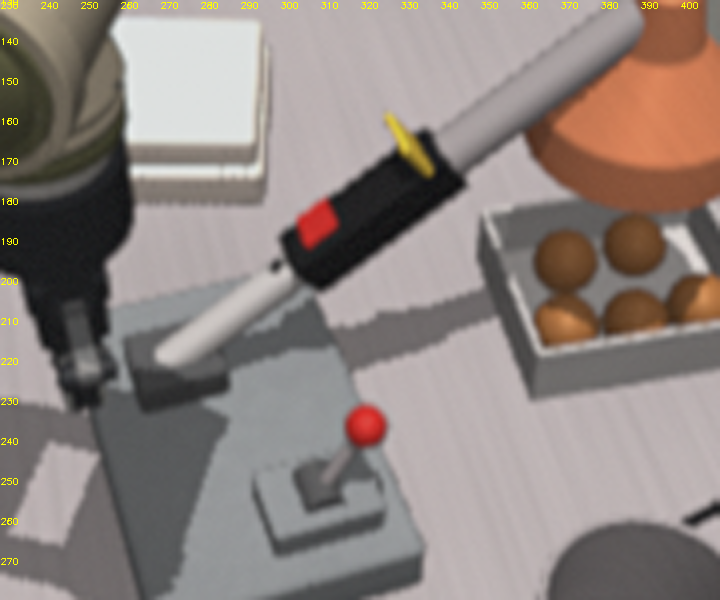

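View pics/full_top.png

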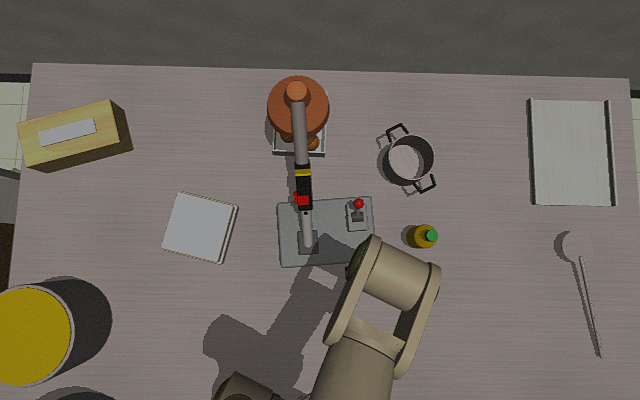

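Run:
```python
from plan import *
def cen(c,n):
    h=cv2.cvtColor(c,cv2.COLOR_RGB2HSV)
    m=(((h[...,0]<8)|(h[...,0]>172))&(h[...,1]>190)&(h[...,2]>90))
    x0,y0,x1,y1=(345,190,375,235) if n=="top" else (285,222,335,255)
    s=np.zeros_like(m);s[y0:y1,x0:x1]=m[y0:y1,x0:x1];v,u=np.nonzero(s);return np.array([u.mean(),v.mean()]),len(u)
for n in("top","side"):
    g=get_image(n);A,na=cen(d0[n]["color"],n);B,nb=cen(g["color"],n)
    P=lambda an:proj(g,lamp2w(p,[.03+.06*sin(an),-.08,.067+.06*cos(an)]))
    print(n,A,B,B-A,na,nb,"pred full",P(.51)-P(-.49),"0.9:",P(.41)-P(-.49), "full from -.45", P(.55)-P(-.45))
```

```text
top [360.15151515 223.03030303] [358.20895522 202.89552239] [ -1.94255993 -20.13478064] 66 67 pred full [ -2.18659928 -23.47344588] 0.9: [ -1.85955476 -21.41464255] full from -.45 [ -2.29401362 -23.34592958]
side [300.49019608 240.80392157] [320.9245283  236.39622642] [20.43433222 -4.40769515] 51 53 pred full [23.83707907 -6.2929829 ] 0.9: [21.66933039 -6.39546191] full from -.45 [23.77369179 -5.67895009]
```

The ball's displacement measures about 87% of the quoted travel in both views (20.1 px against 23.5). The force pattern and final ball position do suggest the stop. I'll push again, this time on the ball itself, to be sure.

Call:
jog_arm(travel=[[0.003,0.0003,-0.0115],[0.003,0.0003,-0.0115],[0.003,0.0003,-0.0115],[0.003,0.0003,-0.0115],[0.003,0.0003,-0.0115],[0.003,0.0003,-0.0115],[0.003,0.0003,-0.0115],[0.003,0.0003,-0.0115],[0.01,0.001,0],[0.01,0.001,0],[0.01,0.001,0],[0.01,0.001,0],[0.01,0.001,0],[0.01,0.001,0],[0.01,0.001,0],[0.01,0.001,0],[0,0,0]], dr=[[0,0,0],[0,0,0],[0,0,0],[0,0,0],[0,0,0],[0,0,0],[0,0,0],[0,0,0],[0,0,0],[0,0,0],[0,0,0],[0,0,0],[0,0,0],[0,0,0],[0,0,0],[0,0,0],[0,0,0]])

```text
time_s: 20.97
position: [0.5324, -0.0586, 0.113]
tool_rot: [[-0.995, -0.097, -0.0], [-0.097, 0.995, 0.002], [-0.0, 0.002, -1.0]]
ft_force: [-1.1, 0.4, -0.1]
grip_width: 0.0002
```

Call:
jog_arm(travel=[[0.002,0.0002,0],[0.002,0.0002,0],[0.002,0.0002,0],[0.002,0.0002,0],[0.002,0.0002,0],[0.002,0.0002,0],[0.002,0.0002,0]], dr=[[0,0,0],[0,0,0],[0,0,0],[0,0,0],[0,0,0],[0,0,0],[0,0,0]])

```text
time_s: 21.55
position: [0.5451, -0.0574, 0.1142]
tool_rot: [[-0.995, -0.096, 0.0], [-0.096, 0.995, 0.002], [-0.0, 0.002, -1.0]]
ft_force: [-0.0, -0.3, -0.8]
grip_width: 0.0001
```

Call:
jog_arm(travel=[[0.002,0.0002,0],[0.002,0.0002,0],[0.002,0.0002,0],[0.002,0.0002,0],[0.002,0.0002,0],[0.002,0.0002,0]], dr=[[0,0,0],[0,0,0],[0,0,0],[0,0,0],[0,0,0],[0,0,0]])

```text
time_s: 22.05
position: [0.5567, -0.0562, 0.114]
tool_rot: [[-0.995, -0.097, -0.001], [-0.097, 0.995, 0.002], [0.001, 0.002, -1.0]]
ft_force: [-8.7, -0.8, 3.1]
grip_width: -0.0
```

Call:
jog_arm(travel=[[0.002,0.0002,0],[0.002,0.0002,0]], dr=[[0,0,0],[0,0,0]])

```text
time_s: 22.22
position: [0.5572, -0.056, 0.1138]
tool_rot: [[-0.995, -0.097, -0.01], [-0.097, 0.995, 0.002], [0.01, 0.003, -1.0]]
ft_force: [-26.0, -5.3, 13.8]
grip_width: -0.0
```

It met the hard stop at the same place (x = 0.557) from 10 mm higher. Retreating for a final look.

Call:
jog_arm(travel=[[-0.005,-0.0005,0],[-0.005,-0.0005,0],[-0.006,-0.0006,0],[-0.006,-0.0006,0],[-0.006,-0.0006,0],[-0.012,-0.0012,0.006],[-0.012,-0.0012,0.012],[-0.012,-0.0012,0.012],[-0.012,-0.0012,0.012],[-0.012,-0.0012,0.012],[-0.012,-0.0012,0.012],[-0.012,-0.0012,0.012],[-0.012,-0.0012,0.012],[-0.012,-0.0012,0.012],[0,0,0]], dr=[[0,0,0],[0,0,0],[0,0,0],[0,0,0],[0,0,0],[0,0,0],[0,0,0],[0,0,0],[0,0,0],[0,0,0],[0,0,0],[0,0,0],[0,0,0],[0,0,0],[0,0,0]])

```text
time_s: 23.47
position: [0.424, -0.0696, 0.2181]
tool_rot: [[-0.995, -0.096, 0.003], [-0.096, 0.995, 0.001], [-0.003, 0.0, -1.0]]
ft_force: [0.6, -0.5, 1.0]
grip_width: -0.0001
```

Run:
```python
from plan import *
G=pic("n",{"top":(260,140,130,130),"side":(230,130,180,150)},4);show()
def cen(c,n):
    h=cv2.cvtColor(c,cv2.COLOR_RGB2HSV)
    m=(((h[...,0]<8)|(h[...,0]>172))&(h[...,1]>190)&(h[...,2]>90))
    x0,y0,x1,y1=(345,190,375,235) if n=="top" else (285,222,335,255)
    s=np.zeros_like(m);s[y0:y1,x0:x1]=m[y0:y1,x0:x1];v,u=np.nonzero(s);return np.array([u.mean(),v.mean()])
import fit
z=fit.r.x
from scipy.optimize import least_squares
cs={"top":fit.cam("top",z[5:11]),"side":fit.cam("side",z[11:17])}
for lab,im in(("before",{n:d0[n]["color"] for n in G}),("now",{n:G[n]["color"] for n in G})):
    o={n:cen(im[n],n) for n in G};print(lab,o)
    for nm,cc in(("nominal",G),("refined",cs)):
        X=least_squares(lambda X:np.concatenate([proj(cc[n],X)-o[n] for n in cc]),[.55,-.06,.12]).x
        w=z[2];r=X-[z[0],z[1],0];print(nm,X.round(4),"lamp x,y",round(cos(w)*r[0]+sin(w)*r[1],4),round(-sin(w)*r[0]+cos(w)*r[1],4))
```

```text
t 23.5667 TCP in collar(mm) [-147.9 -129.9  168.5] rotvec to go [ 5.710e-02 -6.067e-01  3.000e-04] grip -0.0 F collar [ 0.   0.2 -1. ] pos [ 0.425  -0.0695  0.2162]
before {'top': array([360.15151515, 223.03030303]), 'side': array([300.49019608, 240.80392157])}
nominal [ 0.5309 -0.0595  0.1244] lamp x,y 0.0082 -0.0803
refined [ 0.531  -0.059   0.1236] lamp x,y 0.0083 -0.0798
now {'top': array([358.24242424, 202.83333333]), 'side': array([320.88235294, 236.33333333])}
nominal [ 0.5801 -0.055   0.1208] lamp x,y 0.0575 -0.0805
refined [ 0.5803 -0.0545  0.1199] lamp x,y 0.0578 -0.08
```

View pics/top_n.png

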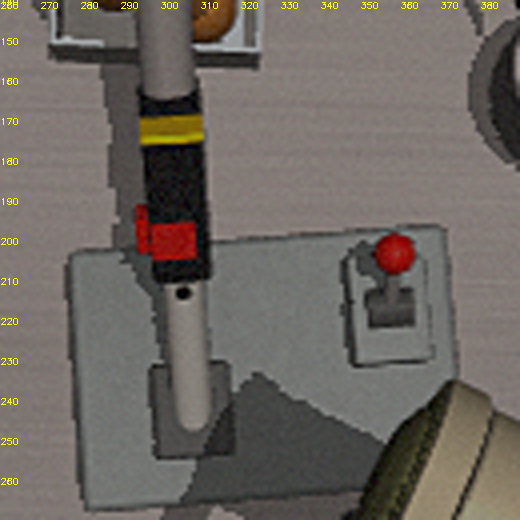

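The ball is now at lamp x = 57.8 mm and 120 mm high, about 0.48–0.5 rad past vertical, which is fully on. The shortfall I measured came from the lever starting slightly forward of its off end. The button is still out at one hole down, so I'm handing in.

```bash
python3 -c "
from rig import close_job
print(close_job())"
```

```text
the job is handed in; nothing more can be done
None
```

The lamp arm is one hole shorter with the red button sprung back out, and the switch is fully on. I handed the job in at about 23.6 s of the 51 s allowed; it gives no verdict.

**Arm:** I squeezed the button in (36.9 mm across), dragged the arm about 27 mm down, let go and backed out. Then I pushed the yellow tab until the button settled in the next hole. Both cameras put the arm about 40.8 mm shorter, within the 2 mm play. The button again stands about 4 px proud in the top view, as it did at the start.

**Switch:** I pushed the ball over with closed fingers until it hit a hard stop, at 36 N. The ball's travel first measured only about 87% of what you quoted, so I pushed again 10 mm higher and met the same stop at x = 0.557. The ball ended about 0.48–0.5 rad past vertical, which matches fully on. The shortfall looks like the lever starting slightly forward of its off end.

**Surroundings:** I saw no sign in the pictures that the pan, pot, meal box or sauce bottle had moved; I did not measure their positions. The hand is clear of everything, with about 1 N or less on the wrist.

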